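# Seat and latch the filter cassette of a welding-fume unit

## Robot

A 6-joint arm with a two-finger parallel gripper is mounted at the origin on the work surface. World frame = base frame: x ahead of the robot, y to its left, z up, the work surface at z = 0. Lengths are in mm, angles in rad, forces in N, time in s.
With the tool pointing down it reaches from about 300 to 775 mm from the base axis. Payload 14.6 kg.
Tool frame: the origin (TCP) lies midway between the tips of the shut fingers; the grasp point (between the pads) lies 19 mm behind it; z points along the fingers, y is the direction in which the jaws open and shut (so a half turn about z gives the same grasp; the last joint's range is limited). The gripper opens to 94 mm and grips with 3 to 60 N. Pads are 16 mm wide; open, the fingers measure 119 mm over their backs; the gripper's body (75 mm by 177 mm) begins 78 mm behind the grasp point.
Start: joints at [1.124, 0.3, 1.521, -0, 1.321, -0.067], TCP at [203.901, 510.797, 205.446] pointing down, gripper open.
Joint ranges: [-3.03, 3.03], [-0.79, 2.21], [0.23, 2.52], [-1.04, 4.18], [0, 3.07], [-2.55, 2.55]. Speed limits (rad/s): [2.22, 2.22, 2.57, 3.14, 3.14, 3.14].

## Interface

Orientations are given as [roll, pitch, yaw] about the fixed x, y, z axes, in that order (R = Rz(yaw) Ry(pitch) Rx(roll)).
In Python, from cell import manip gives the robot as it stands.
- The arm moves only by the tool play_rows, never from a script. Its argument "commands" is a list of rows, each an object of numbers: "x", "y", "z": the shift along the tool's x, y, z in m; "wx", "wy", "wz": the turn, a rotation vector about the tool's x, y, z in degrees; "grip": the opening, from 0 (shut) to 1 (fully open). In form: [{"x": .., "y": .., "z": .., "wx": .., "wy": .., "wz": .., "grip": ..}, ...]. A call has 1 to 20 rows; each row shifts and turns the commanded pose from where the row before left it, along the tool's axes as they then stand; what a row does not reach is not made up. A row lasts 1/8 s, in which the tool goes at most 62.5 mm and 10.7 degrees, less where a joint would pass 70% of its speed; a pose out of reach is approached as far as the arm can. A call is refused whole if a number of a shift passes 0.0625 or a number of a turn 10.7, either way. A call with a gripper value outside its range is refused whole. The fingers move at their own pace and stop on an object; "squeeze" is the grip in N (left out, the last holds). Time passes only in rows, so rows that do not move let the fingers close. It gives the time, the measured TCP pose, the force and the opening at its end, in the units of the state.
- manip.read_state(): the state, without advancing time (a new reading comes with each control period).
- manip.camera(name): name is "side" or "top"; returns (picture, depth): 400x640x3 uint8, red, green, blue; 400x640 float32, mm along the optical axis (not along the pixel's ray), 0 where there is no reading.
- manip.camera_info(name): a dict with "intrinsics" (3x3 intrinsics, pixels), "k1" (the pictures are not rectified: a ray, as slopes to the right and down, at radius r is drawn at 1 + k1 r^2 times it, then the intrinsics apply), "camera_from_world" (4x4, takes a point from world to camera coordinates). Camera axes: x right, y up, looking along -z (the intrinsics and any distortion apply to the point x, -y, -z); pixel columns grow to the right and rows downward; lengths in mm; the calibration is good to about 2 mm. A picture is of the moment at which its call begins. camera_info takes no time and is no camera call.
- manip.sign_off(): hands the job in, once; it reports no verdict.
The state is a dict: "clock": time; "joints": joint angles; "qd": joint speeds; "effort": joint torques, N m; "eef_pos": TCP position; "eef_rot": TCP orientation; "wrist_force": force on the tool from outside, world axes, zero at the start; "moment": the same for the moment, N m; "finger_gap": finger opening in mm.
Only numpy, scipy, OpenCV 4.12 (cv2) and the standard library are available. Lean on these libraries where they do the work, as an engineer would, in place of code of your own. Each camera call takes 0.05 s, during which the arm holds its last target.

## Task

Push the filter cassette gently all the way home against the rubber gasket of the bench-top fume filter unit, then swing the latch lever in over the cassette so that its pin climbs the cam and drops fully down into the notch of the keeper, and let go. Feel for the gasket, the drop and the end wall: do not ram the cassette or force the pin, and leave the other things on the bench alone.

Things in the scene. Friction and masses are not known exactly. Their poses are not given: they have to be found in the camera images.
- unit: Fume filter unit, fixed on the bench: grey box 360 (x) by 340 (y) mm, 90 high, with a cassette bay between two rails 135 high and a green fan housing 155 high along its +x end. Origin: centre of its underside. +x: the way the cassette slides home; +y: towards the rail that carries the latch; z up. The cassette's top is 134 mm above the bench.
- lip (a point): Centre of the upright push lip at the front end of the filter cassette: a plate 8 mm thick (along the unit's x), 70 mm long (y), standing 37 mm above the cassette's top; this point is 18 mm below its upper edge. Free in front and behind: push it from the front or pinch it from above. With the cassette home it lies at (-105, -35, 153) mm in the unit's frame.
- cassette (a joint): How far the cassette is out, m: 0 = touching the gasket (home; a mm or two below 0 while the gasket is squeezed), 0.03 to 0.06 at the start; grows as it comes out towards the unit's -x. Slides with about 4 N of friction and stays where it is left.
- gasket: The springy rubber gasket at the far end of the bay (6 by 170 by 34 mm), against which the cassette seats; its origin is its centre. It yields about 1 mm per 20 N, pushes the cassette back out by no more than a millimetre when let go, and is damaged above 45 N.
- pivot (a point): Vertical axis of the latch lever, on the +y rail, at (0, 135, 147) mm in the unit's frame. Along the pin's path as the lever swings in, the keeper on the cassette (a steel plate, 52 mm wide) has a ramp, a crest 18 mm above the cassette's top, the notch and an end wall 27 mm high. It is clamped in slotted holes: its place differs each time and is not measured.
- post (a point): Middle of the upright round, smooth black post, 18 mm in diameter, 40 mm high, at the end of the latch lever, 130 mm from the pivot axis. With the lever low this point is 196 mm above the bench; the post's top is 20 mm above it, the lever's flat top (14 mm wide) 20 mm below. Post and lever rise and fall with the latch; it can be pushed or loosely caged from above.
- latch_turn (a joint): Angle of the latch lever, rad: 0 = it points along the unit's -x (parked beside the cassette), pi/2 = along the unit's -y, across the cassette; grows counter-clockwise seen from above. 0 to 0.3 at the start; stays where it is left. With the cassette home the pin meets the ramp at about 0.6 to 1.2 rad, and the notch's centre lies anywhere from 1.35 to 1.80 rad.
- latch_lift (a joint): How far the lever is lifted, m: 0 = low (parked, or down in the notch), about 0.009 on the crest, 0.0145 at most. A spring presses it down with 6 N when low, 9 N at the crest; turning it up the ramp takes about 3 to 9 N at the post. Past the crest it snaps down if nothing holds it up; a hand squeezing the post can hold it up.
- nose: Steel pin under the lever, 10 mm thick, 70 mm from the pivot axis; origin at its lower tip. It rides on the keeper's cam. The notch is 14 mm wide and ends in a wall higher than the crest. More than 35 N on the pin (about 18 N at the post, against the end wall) damages it.
- tin: Bystander: plain metal can, 64 mm wide, 150 high, on the bench at the unit's -y side; origin at the centre of its underside.
- mug: Bystander: white mug, 80 mm wide, 85 high, on the bench at the unit's +y side; origin at the centre of its underside.
- brush: Bystander: brush 200 mm long lying on the bench at the unit's +y side; origin on its underside.
- square: Bystander: flat magnetic square 90 by 90 by 16 mm on the bench at the unit's -y side; origin at the centre of its underside.

How it is judged:
By the outcome, as a careful person would: the job done as asked, in the order asked, and still so for the second after the job is handed in, with the robot touching nothing.
It also fails if it takes over 64 s, if anything falls off the work surface, if the arm or the gripper's body presses on something with over 40 N, if the wrist force passes 120 N, or if a joint passes its speed limit or range.

## Working session

There is one attempt and no reset: what is moved stays moved. The work goes in short steps, Python scripts to look and compute and a tool call to move; the robot and the scene stay as the last step left them, time stands still between calls to the robot, and variables do not carry over. Pictures are saved under pics/ and viewed, and the job is handed in when it is done.

Besides the shell and the picture viewer there is one more tool, called after "Emit:" by a JSON object that holds its "op" and its "data", one argument or row to a line. play_rows: Moves the arm, as the interface text tells. Its arguments: {"type":"object","properties":{"commands":{"type":"array"},"squeeze":{"type":"number"}},"required":["commands"]}

```bash
ls; mkdir -p pics; python3 - <<'E'
from cell import manip
import cv2,numpy as np
print(manip.read_state())
for n in ("side","top"):
    p,d=manip.camera(n); cv2.imwrite(f"pics/{n}0.png",p[:,:,::-1]); np.save(f"{n}0_d.npy",d); np.save(f"{n}0_p.npy",p)
    print(n,manip.camera_info(n))
E
```

```text
pics
{'clock': 0.0, 'joints': array([ 1.12440206e+00,  3.00470095e-01,  1.52160268e+00, -1.01945758e-05,
        1.32070874e+00, -6.65851076e-02]), 'qd': array([-0.00049668, -0.00025326,  0.00015525,  0.00023385,  0.00060768,
        0.00028098]), 'effort': array([-3.03644221e-03, -5.31812239e+01, -3.52721035e+01,  7.08875502e-02,
        2.44569022e-02, -7.80450205e-05]), 'eef_pos': array([203.78749391, 510.55702489, 204.8777504 ]), 'eef_rot': array([-3.14040577e+00, -6.92497046e-05,  2.76178598e+00]), 'wrist_force': array([ 0.15691269, -0.09783096, -0.28138877]), 'moment': array([-0.0455332 , -0.05832811,  0.01493325]), 'finger_gap': 93.91765893257534}
side {'intrinsics': array([[437.86812355,   0.        , 321.3608569 ],
       [  0.        , 437.86812355, 196.00179265],
       [  0.        ,   0.        ,   1.        ]]), 'k1': -0.07383731262722422, 'camera_from_world': array([[-9.86035389e-01, -1.66514666e-01, -2.66040983e-03,
         6.12210722e+02],
       [ 1.22808018e-01, -7.37825897e-01,  6.63725196e-01,
        -1.54042099e+02],
       [-1.12482898e-01,  6.54129812e-01,  7.47971782e-01,
        -1.20126576e+03],
       [ 0.00000000e+00,  0.00000000e+00,  0.00000000e+00,
         1.00000000e+00]])}
top {'intrinsics': array([[433.89394989,   0.        , 316.1825067 ],
       [  0.        , 433.89394989, 196.24154976],
       [  0.        ,   0.        ,   1.        ]]), 'k1': 0.012154170452022666, 'camera_from_world': array([[-2.45434607e-02, -9.99535146e-01,  1.80861927e-02,
         4.56109756e+01],
       [ 9.96331072e-01, -2.29730351e-02,  8.24417020e-02,
        -6.38691350e+02],
       [-8.19878839e-02,  2.00432404e-02,  9.96431762e-01,
        -1.02577756e+03],
       [ 0.00000000e+00,  0.00000000e+00,  0.00000000e+00,
         1.00000000e+00]])}
```

View pics/side0.png

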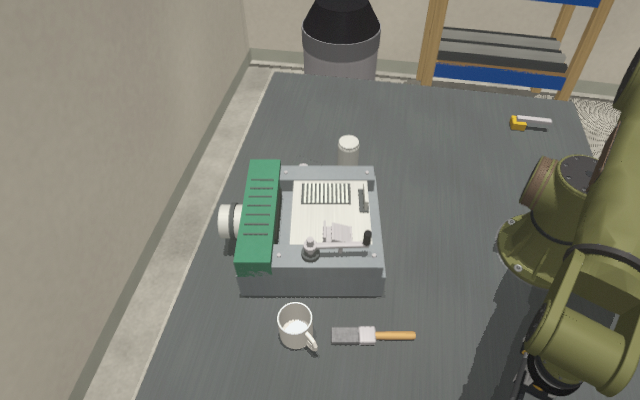

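View pics/top0.png

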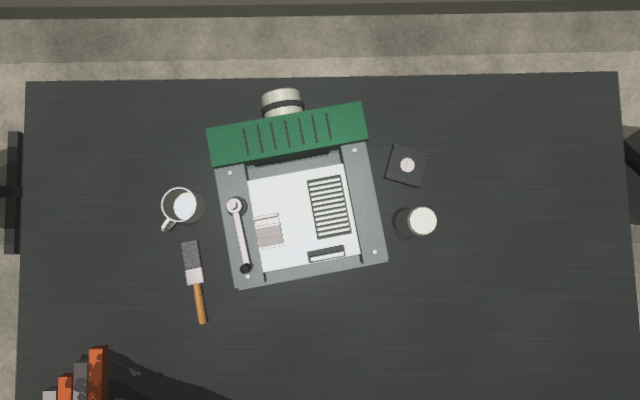

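```bash
cat > h.py <<'E'
import numpy as np,cv2
from cell import manip
def deproj(name,d,uv=None):
    c=manip.camera_info(name);K=c['intrinsics'];k1=c['k1'];T=np.linalg.inv(c['camera_from_world'])
    if uv is None:
        v,u=np.mgrid[0:400,0:640]; uv=np.stack([u.ravel(),v.ravel()],1)
    uv=np.asarray(uv,float)
    r=cv2.undistortPoints(uv.reshape(-1,1,2),K,np.array([k1,0,0,0,0.])).reshape(-1,2)
    ui=np.round(uv).astype(int); z=d[ui[:,1],ui[:,0]]
    P=np.stack([r[:,0]*z,-r[:,1]*z,-z],1)
    W=P@T[:3,:3].T+T[:3,3]; W[z==0]=np.nan
    return W
def ray(name,uv,zw):
    c=manip.camera_info(name);K=c['intrinsics'];k1=c['k1'];T=np.linalg.inv(c['camera_from_world'])
    r=cv2.undistortPoints(np.asarray(uv,float).reshape(-1,1,2),K,np.array([k1,0,0,0,0.])).reshape(-1,2)
    D=np.stack([r[:,0],-r[:,1],-np.ones(len(r))],1)@T[:3,:3].T;o=T[:3,3]
    t=(np.asarray(zw)-o[2])/D[:,2]; return o+D*t[:,None]
def proj(name,W):
    c=manip.camera_info(name);K=c['intrinsics'];T=c['camera_from_world']
    P=np.atleast_2d(W)@T[:3,:3].T+T[:3,3]; s=np.stack([P[:,0],-P[:,1]],1)/-P[:,2:3]
    s=s*(1+c['k1']*(s**2).sum(1,keepdims=True)); return s@K[:2,:2].T+K[:2,2]
E
python3 - <<'E'
from h import *
d=np.load('top0_d.npy');p=np.load('top0_p.npy')
W=deproj('top',d).reshape(400,640,3)
tab=W[300:380,420:600].reshape(-1,3);print('table z',np.nanmedian(tab[:,2]))
z=W[:,:,2]
for lo,hi in((148,163),(125,145)):
    m=(z>lo)&(z<hi); m[:, :200]=0;m[:,395:]=0;m[:100]=0;m[295:]=0
    m=cv2.morphologyEx(m.astype(np.uint8),cv2.MORPH_OPEN,np.ones((5,5)))>0
    q=W[m];print(lo,len(q),np.median(q[:,2]),cv2.minAreaRect(q[:,:2].astype(np.float32)))
m=(z>120);m[:, :200]=0;m[:,395:]=0;m[:100]=0;m[295:]=0
q=W[m];print(cv2.minAreaRect(q[:,:2].astype(np.float32)))
cv2.imwrite('pics/topc.png',cv2.resize(p[80:300,190:400,::-1],None,fx=2.7,fy=2.7,interpolation=cv2.INTER_CUBIC))
zz=np.clip((z-100)*2.2,0,255).astype(np.uint8)
cv2.imwrite('pics/topz.png',cv2.resize(cv2.applyColorMap(zz[80:300,190:400],cv2.COLORMAP_JET),None,fx=2.7,fy=2.7,interpolation=cv2.INTER_NEAREST))
E
```

```text
table z 1.4870397391243841
148 6356 156.04189803562247 ((687.3675537109375, 79.39006805419922), (244.41819763183594, 339.7737731933594), 9.239402770996094)
125 14765 136.0451755525811 ((658.9576416015625, 76.91069793701172), (391.7750244140625, 335.9390869140625), 9.176241874694824)
((660.291748046875, 75.09398651123047), (393.9472961425781, 339.8041076660156), 9.148838996887207)<stdin>:13: RuntimeWarning: invalid value encountered in cast
```

View pics/topc.png

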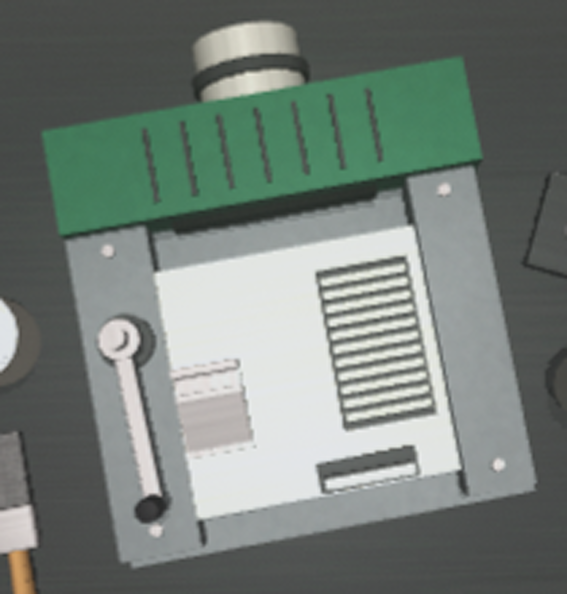

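View pics/topz.png

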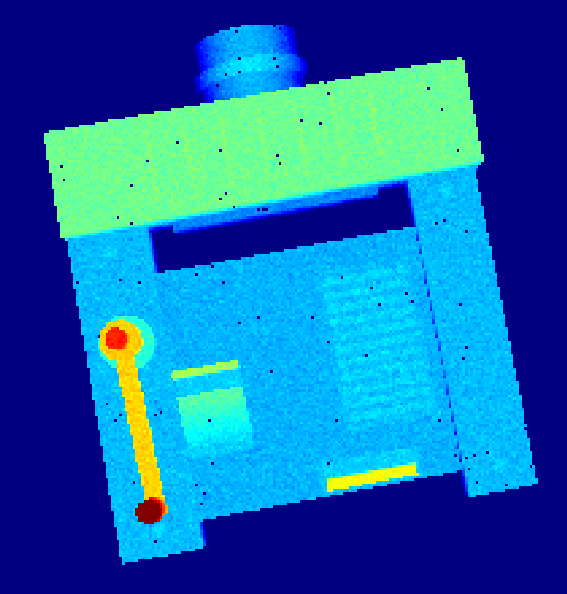

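```bash
python3 - <<'E' 2>/dev/null
from h import *
d=np.load('top0_d.npy');p=np.load('top0_p.npy').astype(int)
W=deproj('top',d).reshape(400,640,3); z=W[:,:,2]
yaw=np.deg2rad(9.2);c,s=np.cos(yaw),np.sin(yaw)
g=(p[:,:,1]>p[:,:,0]+25)&(z>150)&(z<163)
roi=np.zeros_like(g);roi[100:295,200:395]=1
q=W[g&roi];print('housing',cv2.minAreaRect(q[:,:2].astype(np.float32)),np.median(q[:,2]))
def loc(P): return np.stack([c*P[...,0]+s*P[...,1],-s*P[...,0]+c*P[...,1]],-1)
L=loc(W)
def rng(m,n):
    a=L[m&roi]; print(n,len(a),'x',np.percentile(a[:,0],[0.5,99.5]).round(1),'y',np.percentile(a[:,1],[.5,99.5]).round(1),'z',np.median(W[m&roi][:,2]).round(1))
rng(g,'housing')
rail=(z>130)&(z<141)&~g
rng(rail&(L[...,1]>100) ,'left'); rng(rail,'rails')
rng((z>125),'all')
lip=(z>160)&(z<180)&roi&(W[...,0]<600)&(W[...,1]<40)
print('lip');rng(lip,'lip')
mm=lip
crest=(z>146)&(z<158)&~g
post=(z>205)&roi; q=W[post]; print('post',len(q),np.median(q,0),cv2.minEnclosingCircle(q[:,:2].astype(np.float32)))
hub=(z>185)&(z<200)&roi
for u,v in ((115,338),(120,340),(150,510),(205,368)):
    uu,vv=u/2.7+190,v/2.7+80; print((u,v),W[int(round(vv)),int(round(uu))],L[int(round(vv)),int(round(uu))])
E
```

```text
housing ((765.5817260742188, 92.10530853271484), (85.93628692626953, 339.78936767578125), 9.239402770996094) 156.0381535138199
housing 5852 x [728.  812.3] y [-199.7  136.5] z 156.0
left 1558 x [467.7 727.3] y [100.4 138.2] z 136.3
rails 14737 x [469.8 843.9] y [-195.4  137. ] z 136.0
all 23055 x [471.2 842.9] y [-196.3  136.7] z 137.4
lip
lip 126 x [494.7 502.7] y [-101.5  -41. ] z 172.0
post 71 [485.00524925 176.79316317 217.16498713] ((484.7428894042969, 177.73617553710938), 8.831881523132324)
(115, 338) [611.48879252 201.57139311 199.72133563] [635.85023652 101.21287773]
(120, 340) [609.27915982 199.19525069 202.03581503] [633.28912748  99.22058008]
(150, 510) [484.75590842 174.60539279 215.82257359] [506.43625448  94.85596492]
(205, 368) [589.30452982 139.43177461 161.21253093] [604.01639029  43.41945308]
```

```bash
python3 - <<'E' 2>/dev/null
from h import *
d=np.load('top0_d.npy');p=np.load('top0_p.npy').astype(int)
W=deproj('top',d).reshape(400,640,3); z=W[:,:,2]
roi=np.zeros(z.shape,bool);roi[100:310,200:395]=1
yaw=np.deg2rad(9.24);c,s=np.cos(yaw),np.sin(yaw)
def loc(P): P=np.atleast_2d(P);return np.stack([c*P[...,0]+s*P[...,1],-s*P[...,0]+c*P[...,1]],-1)
L=loc(W)
m=roi&(z>80)&(z<96)&(L[...,0]<500); print('front box',m.sum(),np.percentile(L[m][:,0],[1,5,50,95]).round(1),np.percentile(L[m][:,1],[1,99]).round(1))
for y in (-180,-150,-80,0,60,120):
    mm=roi&(z>60)&(abs(L[...,1]-y)<8); print(y,'minx',np.percentile(L[mm][:,0],[0,1,2]).round(1))
m=roi&(z>130)&(z<141)&(L[...,0]<520)&(L[...,1]<-150);print('R rail minx',np.percentile(L[m][:,0],[0,1,3]))
m=roi&(z>130)&(z<141)&(L[...,0]<520)&(L[...,1]>70);print('L rail minx',np.percentile(L[m][:,0],[0,1,3]))
for lo,hi in((176,192),(192,206)):
    m=roi&(z>lo)&(z<hi)&(W[...,0]>580);q=W[m];cc=cv2.minEnclosingCircle(q[:,:2].astype(np.float32));print('hub',lo,len(q),np.median(q[:,2]),cc,loc(cc[0]))
# side: hub too
d2=np.load('side0_d.npy');W2=deproj('side',d2).reshape(400,640,3);z2=W2[...,2]
r2=np.zeros(z.shape,bool);r2[155:300,230:390]=1
m=r2&(z2>205)&(W2[...,0]<560);q=W2[m];print('side post',len(q),np.median(q,0),cv2.minEnclosingCircle(q[:,:2].astype(np.float32)))
m=r2&(z2>150)&(z2<160);q=W2[m];print('side housing',cv2.minAreaRect(q[:,:2].astype(np.float32)),np.median(q[:,2]))
pp=np.load('side0_p.npy');cv2.imwrite('pics/sidec.png',cv2.resize(pp[150:300,230:395,::-1],None,fx=4,fy=4,interpolation=cv2.INTER_CUBIC))
E
```

```text
front box 1401 [455.7 457.6 469.2 483.8] [-189.2  126.1]
-180 minx [457.2 460.9 468.6]
-150 minx [456.9 460.8 467.7]
-80 minx [453.5 459.  462.4]
0 minx [454.  459.1 463.3]
60 minx [456.9 460.8 464.2]
120 minx [456.7 460.4 467.6]
R rail minx [466.71342332 467.30244901 468.44187046]
L rail minx [467.00418428 467.51728884 468.32574912]
hub 176 167 178.09952802455837 ((604.4463500976562, 200.3135528564453), 23.27273178100586) [[628.76770714 100.65823396]]
hub 192 53 198.17302625675632 ((612.289306640625, 203.4943389892578), 8.098648071289062) [[637.01963645 102.53840162]]
side post 65 [485.2710238  180.96885997 217.11442439] ((485.04931640625, 178.84115600585938), 9.514593124389648)
side housing ((651.7229614257812, 74.3503646850586), (318.27630615234375, 343.61273193359375), 9.130722999572754) 156.79825786085223
```

View pics/sidec.png

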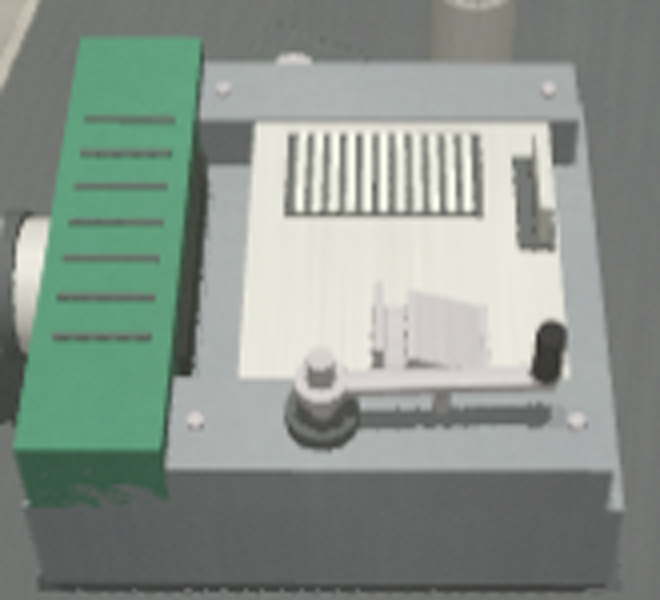

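Emit:
{"op": "play_rows", "data": {
  "commands": [
    {"wz":-10.3,"z":-0.02,"grip":0},
    {"wz":-10.3,"z":-0.02,"grip":0},
    {"wz":-10.4,"z":-0.02,"grip":0},
    {"x":-0.0157,"y":-0.0451},
    {"x":-0.0157,"y":-0.0451},
    {"x":-0.0157,"y":-0.0451},
    {"x":-0.0157,"y":-0.0451},
    {"x":-0.0157,"y":-0.0451},
    {"x":-0.0157,"y":-0.0451},
    {"x":-0.0157,"y":-0.0451},
    {"x":-0.0157,"y":-0.0451},
    {"x":-0.0157,"y":-0.0451},
    {"x":-0.0157,"y":-0.0451},
    {"x":-0.0157,"y":-0.0451},
    {"x":-0.0157,"y":-0.0451},
    {}
  ],
  "squeeze": 20
}}

```text
$.commands[0]: bad value
```

```bash
cat >> h.py <<'E'
YU=np.deg2rad(9.24);OU=np.array([633.3,70.9])
def st(target=None,yawdeg=None):
    "TCP in unit frame; shift in tool axes to target (unit frame, mm)"
    s=manip.read_state();p=s['eef_pos'];c,n=np.cos(YU),np.sin(YU)
    d=p[:2]-OU;u=np.array([c*d[0]+n*d[1],-n*d[0]+c*d[1],p[2]])
    yaw=s['eef_rot'][2];f=s['wrist_force'];fu=[c*f[0]+n*f[1],-n*f[0]+c*f[1],f[2]]
    print('t',round(s['clock'],2),'unit',u.round(1),'yaw-unit deg',round(np.rad2deg(yaw-YU)%360,1),'F(unit)',np.round(fu,1),'gap',round(s['finger_gap'],1))
    if target is not None:
        t=np.array(target)-u;a=yaw-YU; 
        print('tool shift mm',np.round([np.cos(a)*t[0]+np.sin(a)*t[1],np.sin(a)*t[0]-np.cos(a)*t[1],-t[2]],1))
E
python3 - <<'E'
from h import *
st((-165,-38,146))
E
```

```text
t 0.1 unit [-353.3  503.   205. ] yaw-unit deg 149.0 F(unit) [-0.4  0.2  0.4] gap 93.9
tool shift mm [-440.  -366.7   59. ]
```

Emit:
{"op": "play_rows", "data": {
  "commands": [
    {"x":0,"y":0,"z":-0.02,"wx":0,"wy":0,"wz":-10.3,"grip":0},
    {"x":0,"y":0,"z":-0.02,"wx":0,"wy":0,"wz":-10.3,"grip":0},
    {"x":0,"y":0,"z":-0.02,"wx":0,"wy":0,"wz":-10.4,"grip":0},
    {"x":0,"y":0,"z":0,"wx":0,"wy":0,"wz":0,"grip":0}
  ],
  "squeeze": 20
}}

```text
clock: 0.6
eef_pos: [204.0, 511.1, 266.3]
eef_rot: [3.14, 0.001, -2.981]
wrist_force: [0.3, -1.1, 0.4]
finger_gap: 57.1
```

```bash
python3 - <<'E'
from h import *
st((-165,-38,265))
E
```

```text
t 0.6 unit [-353.   503.4  266.3] yaw-unit deg 179.9 F(unit) [ 0.1 -1.1  0.4] gap 57.1
tool shift mm [-188.6 -541.2    1.3]
```

Emit:
{"op": "play_rows", "data": {
  "commands": [
    {"x":-0.0157,"y":-0.0451,"z":0,"wx":0,"wy":0,"wz":0,"grip":0},
    {"x":-0.0157,"y":-0.0451,"z":0,"wx":0,"wy":0,"wz":0,"grip":0},
    {"x":-0.0157,"y":-0.0451,"z":0,"wx":0,"wy":0,"wz":0,"grip":0},
    {"x":-0.0157,"y":-0.0451,"z":0,"wx":0,"wy":0,"wz":0,"grip":0},
    {"x":-0.0157,"y":-0.0451,"z":0,"wx":0,"wy":0,"wz":0,"grip":0},
    {"x":-0.0157,"y":-0.0451,"z":0,"wx":0,"wy":0,"wz":0,"grip":0},
    {"x":-0.0157,"y":-0.0451,"z":0,"wx":0,"wy":0,"wz":0,"grip":0},
    {"x":-0.0157,"y":-0.0451,"z":0,"wx":0,"wy":0,"wz":0,"grip":0},
    {"x":-0.0157,"y":-0.0451,"z":0,"wx":0,"wy":0,"wz":0,"grip":0},
    {"x":-0.0157,"y":-0.0451,"z":0,"wx":0,"wy":0,"wz":0,"grip":0},
    {"x":-0.0157,"y":-0.0451,"z":0,"wx":0,"wy":0,"wz":0,"grip":0},
    {"x":-0.0157,"y":-0.0451,"z":0,"wx":0,"wy":0,"wz":0,"grip":0},
    {"x":0,"y":0,"z":0,"wx":0,"wy":0,"wz":0,"grip":0}
  ]
}}

```text
clock: 2.22
eef_pos: [477.1, 4.7, 263.8]
eef_rot: [3.141, -0.002, -2.988]
wrist_force: [-0.9, 0.6, 0.3]
finger_gap: 0.8
```

```bash
python3 - <<'E'
from h import *
st((-165,-38,146))
p,d=manip.camera("side"); cv2.imwrite("pics/s1.png",p[:,:,::-1])
E
```

```text
t 2.23 unit [-164.8  -40.2  263.8] yaw-unit deg 179.5 F(unit) [-0.8  0.8  0.3] gap 0.8
tool shift mm [  0.2   2.2 117.8]
```

View pics/s1.png

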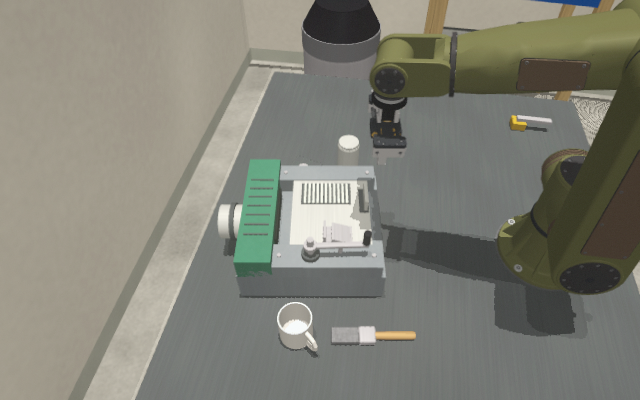

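The gripper (390,150) hovers in front of the lip (363,195); nothing disturbed. Descending.

Emit:
{"op": "play_rows", "data": {
  "commands": [
    {"x":0,"y":0.002,"z":0.03,"wx":0,"wy":0,"wz":0,"grip":0},
    {"x":0,"y":0,"z":0.03,"wx":0,"wy":0,"wz":0,"grip":0},
    {"x":0,"y":0,"z":0.03,"wx":0,"wy":0,"wz":0,"grip":0},
    {"x":0,"y":0,"z":0.02,"wx":0,"wy":0,"wz":0,"grip":0},
    {"x":0,"y":0,"z":0.008,"wx":0,"wy":0,"wz":0,"grip":0},
    {"x":0,"y":0,"z":0,"wx":0,"wy":0,"wz":0,"grip":0}
  ]
}}

```text
clock: 3.02
eef_pos: [476.2, 9.4, 147.4]
eef_rot: [3.141, -0.0, -2.981]
wrist_force: [0.1, -0.0, 0.9]
finger_gap: 0.7
```

```bash
python3 - <<'E'
from h import *
st((-150,-38,146))
p,d=manip.camera("side"); cv2.imwrite("pics/s2.png",cv2.resize(p[120:300,230:430,::-1],None,fx=3,fy=3))
p,d=manip.camera("top"); cv2.imwrite("pics/t2.png",cv2.resize(p[80:300,190:400,::-1],None,fx=2.7,fy=2.7))
E
```

```text
t 3.02 unit [-165.   -35.5  147.4] yaw-unit deg 180.0 F(unit) [ 0.1 -0.1  0.9] gap 0.7
tool shift mm [-15.   -2.5   1.4]
```

View pics/s2.png

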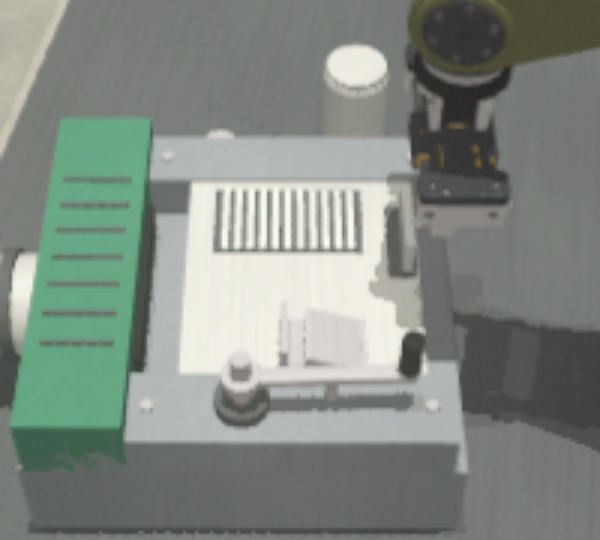

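View pics/t2.png

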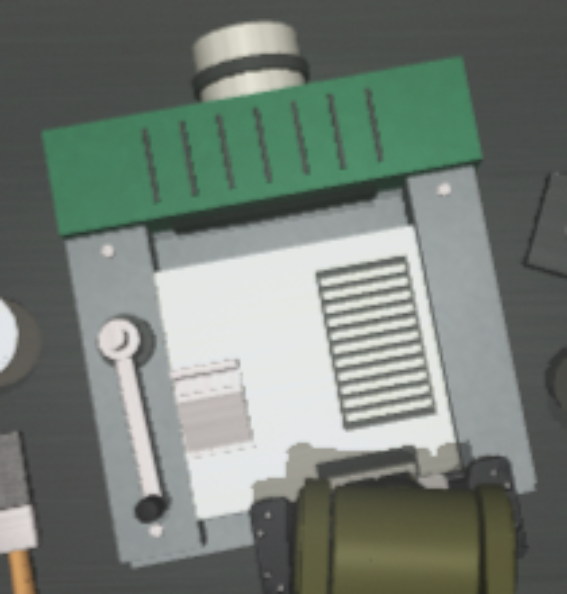

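Emit:
{"op": "play_rows", "data": {
  "commands": [
    {"x":-0.004,"y":0,"z":0.001,"wx":0,"wy":0,"wz":0,"grip":0},
    {"x":-0.004,"y":0,"z":0,"wx":0,"wy":0,"wz":0,"grip":0},
    {"x":-0.003,"y":0,"z":0,"wx":0,"wy":0,"wz":0,"grip":0},
    {"x":-0.002,"y":0,"z":0,"wx":0,"wy":0,"wz":0,"grip":0},
    {"x":-0.002,"y":0,"z":0,"wx":0,"wy":0,"wz":0,"grip":0},
    {"x":-0.002,"y":0,"z":0,"wx":0,"wy":0,"wz":0,"grip":0},
    {"x":-0.002,"y":0,"z":0,"wx":0,"wy":0,"wz":0,"grip":0},
    {"x":-0.002,"y":0,"z":0,"wx":0,"wy":0,"wz":0,"grip":0}
  ]
}}

```text
clock: 4.12
eef_pos: [497.1, 12.2, 146.4]
eef_rot: [3.142, -0.001, -2.98]
wrist_force: [-3.6, -0.6, 2.9]
finger_gap: 0.1
```

```bash
python3 - <<'E'
from h import *
st()
E
```

```text
t 4.12 unit [-143.9  -36.1  146.4] yaw-unit deg 180.0 F(unit) [-3.7  0.   2.9] gap 0.1
```

Emit:
{"op": "play_rows", "data": {
  "commands": [
    {"x":-0.002,"y":0,"z":0,"wx":0,"wy":0,"wz":0,"grip":0},
    {"x":-0.002,"y":0,"z":0,"wx":0,"wy":0,"wz":0,"grip":0},
    {"x":-0.002,"y":0,"z":0,"wx":0,"wy":0,"wz":0,"grip":0},
    {"x":-0.002,"y":0,"z":0,"wx":0,"wy":0,"wz":0,"grip":0},
    {"x":-0.002,"y":0,"z":0,"wx":0,"wy":0,"wz":0,"grip":0},
    {"x":-0.002,"y":0,"z":0,"wx":0,"wy":0,"wz":0,"grip":0},
    {"x":-0.002,"y":0,"z":0,"wx":0,"wy":0,"wz":0,"grip":0}
  ]
}}

```text
clock: 5.0
eef_pos: [511.1, 14.5, 146.4]
eef_rot: [-3.142, -0.0, -2.98]
wrist_force: [-4.6, -0.7, 2.6]
finger_gap: 0.4
```

```bash
python3 - <<'E'
from h import *
st()
d=np.load('top0_d.npy')
p,d=manip.camera("top"); cv2.imwrite("pics/t3.png",cv2.resize(p[80:300,190:400,::-1],None,fx=2.7,fy=2.7))
E
```

```text
t 5.0 unit [-129.7  -36.1  146.4] yaw-unit deg 180.0 F(unit) [-4.6  0.1  2.6] gap 0.4
```

View pics/t3.png

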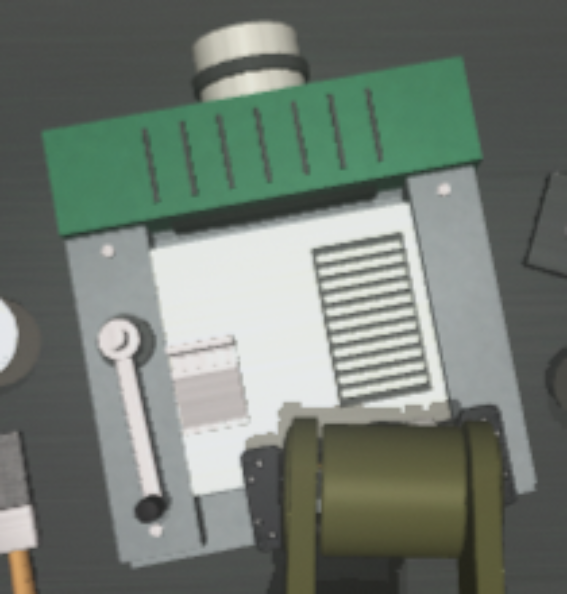

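The cassette is sliding (keeper moved from row ~370 to ~345) at ~4.6 N. I'll go on more slowly.

Emit:
{"op": "play_rows", "data": {
  "commands": [
    {"x":-0.001,"y":0,"z":0,"wx":0,"wy":0,"wz":0,"grip":0},
    {"x":-0.001,"y":0,"z":0,"wx":0,"wy":0,"wz":0,"grip":0},
    {"x":-0.001,"y":0,"z":0,"wx":0,"wy":0,"wz":0,"grip":0},
    {"x":-0.001,"y":0,"z":0,"wx":0,"wy":0,"wz":0,"grip":0},
    {"x":-0.001,"y":0,"z":0,"wx":0,"wy":0,"wz":0,"grip":0},
    {"x":-0.001,"y":0,"z":0,"wx":0,"wy":0,"wz":0,"grip":0},
    {"x":-0.001,"y":0,"z":0,"wx":0,"wy":0,"wz":0,"grip":0}
  ]
}}

```text
clock: 5.92
eef_pos: [517.9, 15.6, 146.4]
eef_rot: [3.142, -0.0, -2.98]
wrist_force: [-3.8, -1.3, 1.6]
finger_gap: 0.6
```

Emit:
{"op": "play_rows", "data": {
  "commands": [
    {"x":-0.001,"y":0,"z":0,"wx":0,"wy":0,"wz":0,"grip":0},
    {"x":-0.001,"y":0,"z":0,"wx":0,"wy":0,"wz":0,"grip":0}
  ]
}}

```text
clock: 6.18
eef_pos: [519.9, 15.9, 146.4]
eef_rot: [3.142, -0.0, -2.98]
wrist_force: [-4.3, -0.6, 1.5]
finger_gap: 0.4
```

Emit:
{"op": "play_rows", "data": {
  "commands": [
    {"x":-0.0007,"y":0,"z":0,"wx":0,"wy":0,"wz":0,"grip":0},
    {"x":-0.0007,"y":0,"z":0,"wx":0,"wy":0,"wz":0,"grip":0}
  ]
}}

```text
clock: 6.42
eef_pos: [521.3, 16.1, 146.4]
eef_rot: [-3.142, -0.0, -2.98]
wrist_force: [-4.7, -1.7, 1.5]
finger_gap: 0.3
```

Emit:
{"op": "play_rows", "data": {
  "commands": [
    {"x":-0.0006,"y":0,"z":0,"wx":0,"wy":0,"wz":0,"grip":0},
    {"x":-0.0006,"y":0,"z":0,"wx":0,"wy":0,"wz":0,"grip":0}
  ]
}}

```text
clock: 6.68
eef_pos: [522.4, 16.3, 146.4]
eef_rot: [-3.142, -0.0, -2.98]
wrist_force: [-4.2, -1.1, 1.1]
finger_gap: 0.1
```

Emit:
{"op": "play_rows", "data": {
  "commands": [
    {"x":-0.0005,"y":0,"z":0,"wx":0,"wy":0,"wz":0,"grip":0}
  ]
}}

```text
clock: 6.8
eef_pos: [523.0, 16.4, 146.4]
eef_rot: [-3.142, 0.0, -2.98]
wrist_force: [-3.9, -0.7, 1.3]
finger_gap: 0.7
```

```bash
python3 - <<'E'
from h import *
st()
E
```

```text
t 6.8 unit [-117.7  -36.1  146.4] yaw-unit deg 180.0 F(unit) [-4.  -0.   1.3] gap 0.7
```

Emit:
{"op": "play_rows", "data": {
  "commands": [
    {"x":-0.0005,"y":0,"z":0,"wx":0,"wy":0,"wz":0,"grip":0},
    {"x":-0.0005,"y":0,"z":0,"wx":0,"wy":0,"wz":0,"grip":0}
  ]
}}

```text
clock: 7.05
eef_pos: [523.9, 16.6, 146.4]
eef_rot: [-3.142, -0.0, -2.98]
wrist_force: [-4.3, -0.8, 1.4]
finger_gap: 0.3
```

Emit:
{"op": "play_rows", "data": {
  "commands": [
    {"x":-0.0005,"y":0,"z":0,"wx":0,"wy":0,"wz":0,"grip":0}
  ]
}}

```text
clock: 7.18
eef_pos: [524.4, 16.6, 146.5]
eef_rot: [-3.142, 0.0, -2.98]
wrist_force: [-3.4, -0.2, 2.1]
finger_gap: 0.6
```

Emit:
{"op": "play_rows", "data": {
  "commands": [
    {"x":-0.0005,"y":0,"z":0,"wx":0,"wy":0,"wz":0,"grip":0}
  ]
}}

```text
clock: 7.3
eef_pos: [524.9, 16.7, 146.4]
eef_rot: [-3.142, -0.0, -2.98]
wrist_force: [-3.3, -0.6, 1.8]
finger_gap: 0.4
```

Emit:
{"op": "play_rows", "data": {
  "commands": [
    {"x":-0.0005,"y":0,"z":0,"wx":0,"wy":0,"wz":0,"grip":0},
    {"x":-0.0005,"y":0,"z":0,"wx":0,"wy":0,"wz":0,"grip":0}
  ]
}}

```text
clock: 7.55
eef_pos: [525.5, 16.8, 146.4]
eef_rot: [3.142, -0.001, -2.98]
wrist_force: [-8.5, -1.2, 5.2]
finger_gap: 0.4
```

```bash
python3 - <<'E' 2>/dev/null
from h import *
st()
p,d=manip.camera("top"); cv2.imwrite("pics/t4.png",cv2.resize(p[100:260,200:380,::-1],None,fx=4,fy=3.7,interpolation=cv2.INTER_CUBIC))
d0=np.load('top0_d.npy')
c,s=np.cos(YU),np.sin(YU)
for dd in (d0,d):
    W=deproj('top',dd).reshape(400,640,3);D=W[...,:2]-OU;L=np.stack([c*D[...,0]+s*D[...,1],-s*D[...,0]+c*D[...,1]],-1);z=W[...,2]
    q=(z>155)&(L[...,0]>-80)&(L[...,0]<30)&(L[...,1]>40)&(L[...,1]<95)&(z<170)
    print('wall',q.sum(),np.median(L[q],0),np.percentile(L[q][:,0],[2,98]))
    for y in (55,65,75):
        row=[]
        for x in np.arange(-70,12,3.):
            k=(abs(L[...,0]-x)<2)&(abs(L[...,1]-y)<4); row.append(int(np.nan_to_num(np.median(z[k]))))
        print(y,row)
E
```

```text
t 7.55 unit [-115.   -36.1  146.4] yaw-unit deg 180.0 F(unit) [-8.6  0.2  5.2] gap 0.4
wall 78 [-33.47751989  72.38959596] [-57.94343161 -29.83102688]
55 [148, 148, 149, 150, 152, 152, 152, 140, 139, 138, 138, 139, 161, 161, 136, 135, 134, 135, 135, 135, 134, 135, 136, 134, 134, 135, 135, 134]
65 [147, 148, 149, 152, 152, 153, 154, 139, 138, 139, 138, 139, 161, 162, 135, 135, 136, 135, 135, 134, 134, 135, 135, 136, 134, 135, 134, 134]
75 [148, 150, 150, 150, 152, 152, 153, 140, 137, 137, 138, 139, 160, 161, 136, 134, 134, 135, 135, 136, 136, 135, 135, 134, 134, 134, 134, 136]
wall 77 [ 0.16075825 72.5243581 ] [-19.67562962   3.64340401]
55 [133, 135, 138, 137, 138, 141, 142, 144, 143, 143, 144, 145, 149, 149, 151, 152, 152, 152, 152, 138, 137, 136, 140, 160, 163, 149, 135, 135]
65 [135, 136, 137, 139, 139, 141, 141, 142, 144, 144, 145, 146, 148, 148, 151, 151, 153, 154, 152, 137, 139, 138, 138, 157, 161, 136, 134, 133]
75 [135, 135, 137, 137, 139, 140, 140, 142, 144, 144, 145, 146, 148, 149, 151, 150, 151, 153, 153, 138, 137, 138, 137, 158, 162, 162, 135, 135]
```

View pics/t4.png

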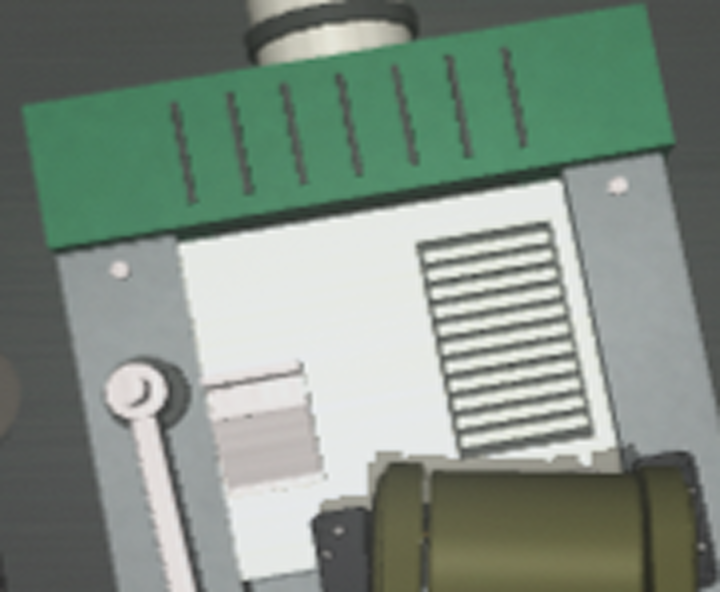

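Gasket felt (8.6 N, was 4; keeper advanced 33.5 mm). One small nudge more to seat it, then back off.

Emit:
{"op": "play_rows", "data": {
  "commands": [
    {"x":-0.0005,"y":0,"z":0,"wx":0,"wy":0,"wz":0,"grip":0}
  ]
}}

```text
clock: 7.72
eef_pos: [525.7, 16.8, 146.4]
eef_rot: [3.142, -0.002, -2.98]
wrist_force: [-12.4, -2.6, 5.9]
finger_gap: 0.3
```

Emit:
{"op": "play_rows", "data": {
  "commands": [
    {"x":-0.0003,"y":0,"z":0,"wx":0,"wy":0,"wz":0,"grip":0},
    {"x":0,"y":0,"z":0,"wx":0,"wy":0,"wz":0,"grip":0}
  ]
}}

```text
clock: 7.98
eef_pos: [525.8, 16.9, 146.4]
eef_rot: [3.142, -0.002, -2.98]
wrist_force: [-12.5, -2.0, 6.5]
finger_gap: 0.3
```

Emit:
{"op": "play_rows", "data": {
  "commands": [
    {"x":0.002,"y":0,"z":0,"wx":0,"wy":0,"wz":0,"grip":0},
    {"x":0.01,"y":0,"z":0,"wx":0,"wy":0,"wz":0,"grip":0},
    {"x":0.013,"y":0,"z":0,"wx":0,"wy":0,"wz":0,"grip":0},
    {"x":0,"y":0,"z":-0.0133,"wx":0,"wy":0,"wz":10,"grip":0},
    {"x":0,"y":0,"z":-0.0133,"wx":0,"wy":0,"wz":10,"grip":0},
    {"x":0,"y":0,"z":-0.0133,"wx":0,"wy":0,"wz":10,"grip":0},
    {"x":0,"y":0,"z":-0.0133,"wx":0,"wy":0,"wz":10,"grip":0},
    {"x":0,"y":0,"z":-0.0133,"wx":0,"wy":0,"wz":10,"grip":0},
    {"x":0,"y":0,"z":-0.0133,"wx":0,"wy":0,"wz":10,"grip":0},
    {"x":0,"y":0,"z":-0.0133,"wx":0,"wy":0,"wz":10,"grip":0},
    {"x":0,"y":0,"z":-0.0133,"wx":0,"wy":0,"wz":10,"grip":0},
    {"x":0,"y":0,"z":-0.0133,"wx":0,"wy":0,"wz":10,"grip":0},
    {"x":0,"y":0,"z":0,"wx":0,"wy":0,"wz":0,"grip":0}
  ]
}}

```text
clock: 9.6
eef_pos: [501.8, 12.9, 266.9]
eef_rot: [3.14, 0.0, 1.733]
wrist_force: [-0.1, 0.3, -0.0]
finger_gap: 0.5
```

```bash
python3 - <<'E'
from h import *
st((-129,166,266))
E
```

```text
t 9.6 unit [-139.1  -36.1  266.9] yaw-unit deg 90.1 F(unit) [-0.   0.3 -0. ] gap 0.5
tool shift mm [202.1  10.3   0.9]
```

Emit:
{"op": "play_rows", "data": {
  "commands": [
    {"x":0.0405,"y":0.002,"z":0,"wx":0,"wy":0,"wz":0,"grip":0},
    {"x":0.0405,"y":0.002,"z":0,"wx":0,"wy":0,"wz":0,"grip":0},
    {"x":0.0405,"y":0.002,"z":0,"wx":0,"wy":0,"wz":0,"grip":0},
    {"x":0.0405,"y":0.002,"z":0,"wx":0,"wy":0,"wz":0,"grip":0},
    {"x":0.0405,"y":0.002,"z":0,"wx":0,"wy":0,"wz":0,"grip":0},
    {"x":0,"y":0,"z":0,"wx":0,"wy":0,"wz":0,"grip":0}
  ]
}}

```text
clock: 10.35
eef_pos: [478.4, 216.2, 265.2]
eef_rot: [-3.141, 0.0, 1.739]
wrist_force: [-0.6, -0.2, -0.9]
finger_gap: 0.3
```

```bash
python3 - <<'E' 2>/dev/null
from h import *
st((-129,166,196))
for n in ('side','top'):
    p,d=manip.camera(n); cv2.imwrite(f"pics/{n}5.png",p[:,:,::-1]);np.save(f'{n}5_d.npy',d)
d=np.load('top5_d.npy');c,s=np.cos(YU),np.sin(YU)
W=deproj('top',d).reshape(400,640,3);D=W[...,:2]-OU;L=np.stack([c*D[...,0]+s*D[...,1],-s*D[...,0]+c*D[...,1]],-1);z=W[...,2]
for y in (60,68,76):
    row=[]
    for x in np.arange(-30,12,2.):
        k=(abs(L[...,0]-x)<1.5)&(abs(L[...,1]-y)<5); row.append(int(np.nan_to_num(np.median(z[k]))))
    print(y,row)
q=(z>163)&(z<180)&(L[...,0]<-80)&(L[...,0]>-160)&(abs(L[...,1]+35)<45);print('lip',q.sum(),np.median(L[q],0),np.percentile(L[q],[2,98],axis=0))
E
```

```text
t 10.35 unit [-129.5  168.3  265.2] yaw-unit deg 90.4 F(unit) [-0.6 -0.1 -0.9] gap 0.3
tool shift mm [-2.3  0.5 69.2]
60 [150, 151, 150, 151, 153, 152, 152, 153, 139, 138, 138, 138, 137, 138, 155, 162, 162, 163, 134, 135, 135]
68 [151, 150, 150, 150, 153, 154, 153, 153, 139, 137, 137, 137, 137, 138, 154, 162, 161, 161, 134, 135, 135]
76 [150, 150, 152, 153, 153, 152, 153, 152, 138, 139, 139, 138, 138, 138, 156, 161, 160, 160, 132, 134, 135]
lip 133 [-104.29483511  -35.32742739] [[-108.21248769  -68.43730149]
 [-100.42834374   -1.85952618]]
```

View pics/side5.png

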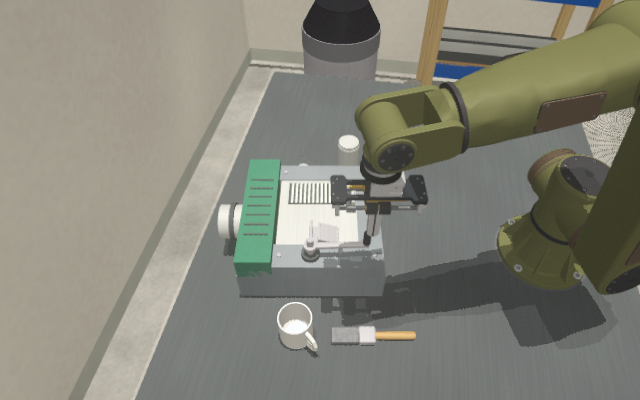

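View pics/top5.png

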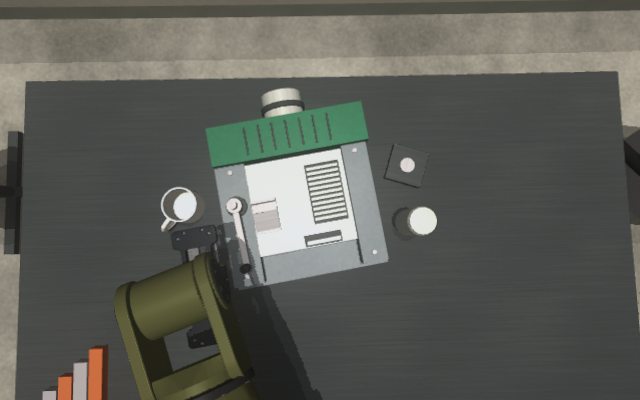

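Emit:
{"op": "play_rows", "data": {
  "commands": [
    {"x":0,"y":0,"z":0.023,"wx":0,"wy":0,"wz":0,"grip":0},
    {"x":0,"y":0,"z":0.023,"wx":0,"wy":0,"wz":0,"grip":0},
    {"x":0,"y":0,"z":0.0225,"wx":0,"wy":0,"wz":0,"grip":0},
    {"x":-0.006,"y":0,"z":0,"wx":0,"wy":0,"wz":-1,"grip":0},
    {"x":-0.006,"y":0,"z":0,"wx":0,"wy":0,"wz":-1,"grip":0},
    {"x":-0.004,"y":0,"z":0,"wx":0,"wy":0,"wz":0,"grip":0},
    {"x":0,"y":0,"z":0,"wx":0,"wy":0,"wz":0,"grip":0}
  ]
}}

```text
clock: 11.32
eef_pos: [482.4, 198.4, 198.3]
eef_rot: [3.141, -0.0, 1.766]
wrist_force: [0.2, 1.0, 0.2]
finger_gap: 0.5
```

```bash
cat >> h.py <<'E'
def lev(th,off=15,z=197):
    "show shift+turn needed to bring the TCP behind the post at lever angle th"
    y=np.deg2rad(0)
    t=np.array([np.sin(th),-np.cos(th)]);P=np.array([-130*np.cos(th),135-130*np.sin(th)])
    g=P-off*t; s=manip.read_state(); a=(s['eef_rot'][2]-YU)
    st((g[0],g[1],z)); print('target',g.round(1),'turn wz deg',round(-(90+np.rad2deg(th)-np.rad2deg(a)%360),1))
    p=s['eef_pos'];c,n=np.cos(YU),np.sin(YU);d=p[:2]-OU;u=np.array([c*d[0]+n*d[1],-n*d[0]+c*d[1]])-[0,135]
    # TCP about pivot: lever angle if the post touches face with offset off
    al=np.arctan2(-u[1],-u[0]); print('TCP radius',np.hypot(*u).round(1),'TCP angle',al.round(3),'implied post angle',(al+np.arcsin(off/np.hypot(*u))).round(3))
E
python3 - <<'E' 2>/dev/null
from h import *
lev(0.04)
p,d=manip.camera('side'); cv2.imwrite("pics/s6.png",cv2.resize(p[120:300,230:430,::-1],None,fx=3,fy=3))
E
```

```text
t 11.32 unit [-128.4  150.   198.3] yaw-unit deg 92.0 F(unit) [0.3 0.9 0.2] gap 0.5
tool shift mm [-5.2 -2.2  1.3]
target [-130.5  144.8] turn wz deg -0.3
TCP radius 129.3 TCP angle -0.117 implied post angle -0.0
```

View pics/s6.png

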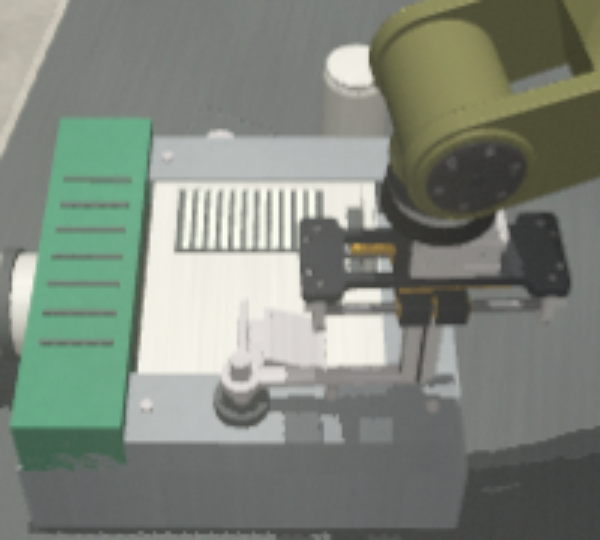

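Fingers (crop 415,350) stand just behind the post, hiding it. Starting the arc.

Emit:
{"op": "play_rows", "data": {
  "commands": [
    {"x":-0.003,"y":-0.001,"z":0.0005,"wx":0,"wy":0,"wz":0,"grip":0},
    {"x":-0.004,"y":-0.001,"z":0.0005,"wx":0,"wy":0,"wz":-1.5,"grip":0},
    {"x":-0.0045,"y":-0.0005,"z":0,"wx":0,"wy":0,"wz":-2,"grip":0},
    {"x":-0.0068,"y":-0.0006,"z":0,"wx":0,"wy":0,"wz":-3,"grip":0},
    {"x":-0.0068,"y":-0.0006,"z":0,"wx":0,"wy":0,"wz":-3,"grip":0},
    {"x":-0.0068,"y":-0.0006,"z":0,"wx":0,"wy":0,"wz":-3,"grip":0}
  ]
}}

```text
clock: 12.12
eef_pos: [486.5, 166.7, 196.6]
eef_rot: [-3.141, -0.0, 1.988]
wrist_force: [-0.0, 1.2, 0.1]
finger_gap: 0.2
```

```bash
python3 - <<'E' 2>/dev/null
from h import *
lev(0.28)
E
```

```text
t 12.12 unit [-129.5  118.1  196.6] yaw-unit deg 104.7 F(unit) [0.2 1.2 0.1] gap 0.2
tool shift mm [-4.6 -0.8 -0.4]
target [-129.1  113.5] turn wz deg -1.4
TCP radius 130.6 TCP angle 0.13 implied post angle 0.245
```

Emit:
{"op": "play_rows", "data": {
  "commands": [
    {"x":-0.0068,"y":-0.0006,"z":0,"wx":0,"wy":0,"wz":-3,"grip":0},
    {"x":-0.0068,"y":-0.0006,"z":0,"wx":0,"wy":0,"wz":-3,"grip":0},
    {"x":-0.0068,"y":-0.0006,"z":0,"wx":0,"wy":0,"wz":-3,"grip":0},
    {"x":-0.0068,"y":-0.0006,"z":0,"wx":0,"wy":0,"wz":-3,"grip":0},
    {"x":-0.0068,"y":-0.0006,"z":0,"wx":0,"wy":0,"wz":-3,"grip":0}
  ]
}}

```text
clock: 12.75
eef_pos: [500.7, 135.8, 196.6]
eef_rot: [-3.141, -0.0, 2.25]
wrist_force: [-0.5, -0.4, 0.3]
finger_gap: 0.2
```

```bash
python3 - <<'E' 2>/dev/null
from h import *
lev(0.55)
p,d=manip.camera('side'); cv2.imwrite("pics/s7.png",cv2.resize(p[120:300,230:430,::-1],None,fx=3,fy=3))
p,d=manip.camera('top'); cv2.imwrite("pics/t7.png",cv2.resize(p[80:300,190:400,::-1],None,fx=2.7,fy=2.7))
E
```

```text
t 12.75 unit [-120.4   85.3  196.6] yaw-unit deg 119.7 F(unit) [-0.5 -0.4  0.3] gap 0.2
tool shift mm [-5.6 -1.2 -0.4]
target [-118.7   79.8] turn wz deg -1.8
TCP radius 130.3 TCP angle 0.391 implied post angle 0.507
```

View pics/s7.png

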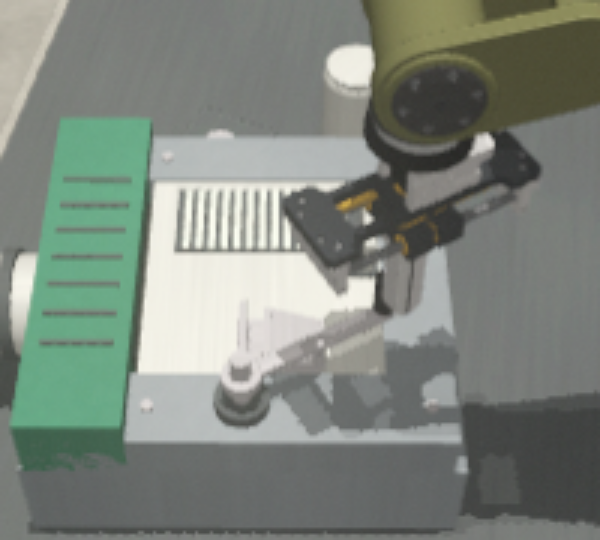

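View pics/t7.png

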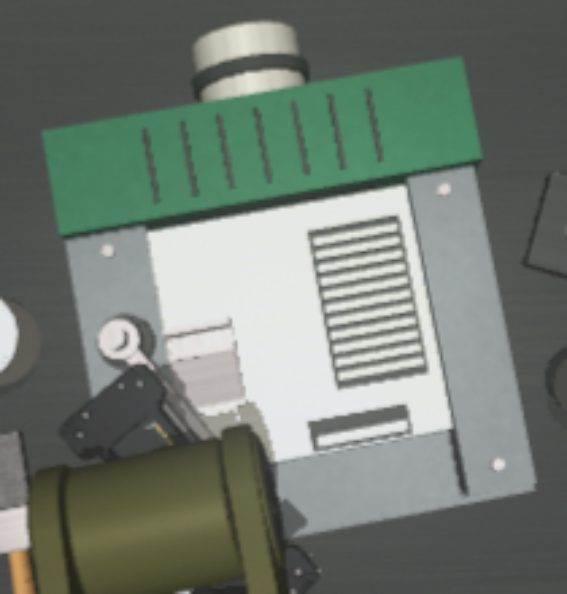

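The lever follows (now ~0.5 rad, post in front of the fingers). On towards the ramp, slower.

Emit:
{"op": "play_rows", "data": {
  "commands": [
    {"x":-0.0046,"y":-0.0007,"z":0,"wx":0,"wy":0,"wz":-2.2,"grip":0},
    {"x":-0.0046,"y":-0.0007,"z":0,"wx":0,"wy":0,"wz":-2.2,"grip":0},
    {"x":-0.0046,"y":-0.0007,"z":0,"wx":0,"wy":0,"wz":-2.2,"grip":0},
    {"x":-0.0046,"y":-0.0007,"z":0,"wx":0,"wy":0,"wz":-2.2,"grip":0},
    {"x":-0.0046,"y":-0.0005,"z":0,"wx":0,"wy":0,"wz":-2,"grip":0}
  ]
}}

```text
clock: 13.48
eef_pos: [514.0, 117.1, 196.6]
eef_rot: [-3.141, -0.0, 2.436]
wrist_force: [-0.7, -0.2, -0.0]
finger_gap: 0.2
```

```bash
python3 - <<'E' 2>/dev/null
from h import *
lev(0.7)
E
```

```text
t 13.47 unit [-110.4   64.8  196.6] yaw-unit deg 130.3 F(unit) [-0.7 -0.1 -0. ] gap 0.2
tool shift mm [-2.4 -0.4 -0.4]
target [-109.1   62.7] turn wz deg 0.2
TCP radius 130.8 TCP angle 0.567 implied post angle 0.682
```

Emit:
{"op": "play_rows", "data": {
  "commands": [
    {"x":-0.0046,"y":-0.0005,"z":0,"wx":0,"wy":0,"wz":-2,"grip":0},
    {"x":-0.0046,"y":-0.0005,"z":0,"wx":0,"wy":0,"wz":-2,"grip":0},
    {"x":-0.0046,"y":-0.0005,"z":0,"wx":0,"wy":0,"wz":-2,"grip":0},
    {"x":-0.0046,"y":-0.0005,"z":0,"wx":0,"wy":0,"wz":-2,"grip":0}
  ]
}}

```text
clock: 13.98
eef_pos: [526.9, 104.9, 196.7]
eef_rot: [3.142, -0.002, 2.576]
wrist_force: [-5.4, 4.6, 4.4]
finger_gap: 0.6
```

```bash
python3 - <<'E' 2>/dev/null
from h import *
lev(0.83)
E
```

```text
t 13.97 unit [-99.5  50.6 196.7] yaw-unit deg 138.3 F(unit) [-4.6  5.4  4.4] gap 0.6
tool shift mm [-1.5 -0.6 -0.3]
target [-98.8  49.2] turn wz deg 0.8
TCP radius 130.5 TCP angle 0.703 implied post angle 0.818
```

Emit:
{"op": "play_rows", "data": {
  "commands": [
    {"x":-0.0046,"y":-0.0006,"z":0,"wx":0,"wy":0,"wz":-1.9,"grip":0},
    {"x":-0.0046,"y":-0.0006,"z":0,"wx":0,"wy":0,"wz":-2,"grip":0},
    {"x":-0.0046,"y":-0.0006,"z":0,"wx":0,"wy":0,"wz":-2,"grip":0},
    {"x":-0.0046,"y":-0.0006,"z":0,"wx":0,"wy":0,"wz":-2,"grip":0},
    {"x":-0.0046,"y":-0.0006,"z":0,"wx":0,"wy":0,"wz":-2,"grip":0}
  ]
}}

```text
clock: 14.6
eef_pos: [545.1, 91.7, 196.8]
eef_rot: [3.141, -0.003, 2.749]
wrist_force: [-10.5, 6.5, 6.5]
finger_gap: 0.5
```

```bash
python3 - <<'E' 2>/dev/null
from h import *
lev(1.0)
E
```

```text
t 14.6 unit [-83.7  34.7 196.8] yaw-unit deg 148.3 F(unit) [-9.3  8.1  6.5] gap 0.5
tool shift mm [-1.3 -0.4 -0.2]
target [-82.9  33.7] turn wz deg 1.0
TCP radius 130.6 TCP angle 0.875 implied post angle 0.99
```

Emit:
{"op": "play_rows", "data": {
  "commands": [
    {"x":-0.0034,"y":-0.0006,"z":-0.0012,"wx":0,"wy":0,"wz":-1.2,"grip":0},
    {"x":-0.0034,"y":-0.0005,"z":-0.0012,"wx":0,"wy":0,"wz":-1.5,"grip":0},
    {"x":-0.0034,"y":-0.0005,"z":-0.0012,"wx":0,"wy":0,"wz":-1.5,"grip":0}
  ]
}}

```text
clock: 14.98
eef_pos: [554.2, 86.4, 199.9]
eef_rot: [3.141, -0.003, 2.822]
wrist_force: [-5.6, 4.0, -1.7]
finger_gap: 0.4
```

```bash
python3 - <<'E' 2>/dev/null
from h import *
lev(1.1)
p,d=manip.camera('side'); cv2.imwrite("pics/s8.png",cv2.resize(p[120:300,230:430,::-1],None,fx=3,fy=3))
E
```

```text
t 14.97 unit [-75.6  28.  199.9] yaw-unit deg 152.4 F(unit) [-4.9  4.9 -1.7] gap 0.4
tool shift mm [-3.8 -0.3  2.9]
target [-72.3  25.9] turn wz deg -0.6
TCP radius 131.1 TCP angle 0.956 implied post angle 1.071
```

View pics/s8.png

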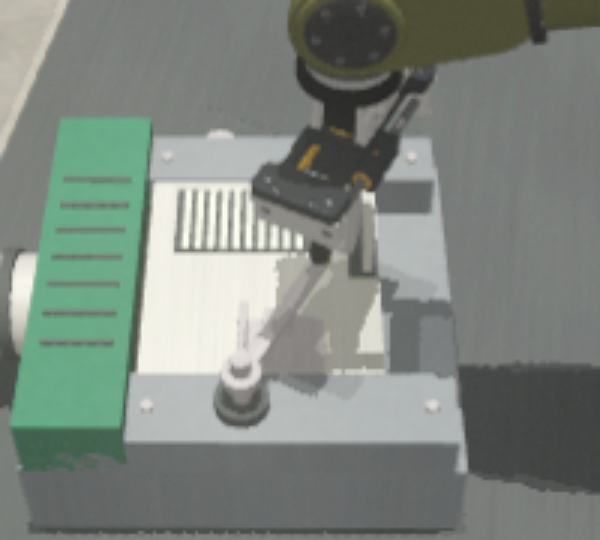

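Emit:
{"op": "play_rows", "data": {
  "commands": [
    {"x":-0.0035,"y":-0.0005,"z":-0.0007,"wx":0,"wy":0,"wz":-1.6,"grip":0},
    {"x":-0.0035,"y":-0.0004,"z":-0.0007,"wx":0,"wy":0,"wz":-1.6,"grip":0},
    {"x":-0.0035,"y":-0.0004,"z":-0.0007,"wx":0,"wy":0,"wz":-1.6,"grip":0},
    {"x":-0.0035,"y":-0.0004,"z":-0.0007,"wx":0,"wy":0,"wz":-1.6,"grip":0}
  ]
}}

```text
clock: 15.52
eef_pos: [567.0, 80.6, 202.5]
eef_rot: [-3.141, -0.003, 2.934]
wrist_force: [-6.2, 2.4, -0.5]
finger_gap: 0.2
```

```bash
python3 - <<'E' 2>/dev/null
from h import *
lev(1.18)
E
```

```text
t 15.53 unit [-63.9  20.3 202.5] yaw-unit deg 158.8 F(unit) [-5.7  3.4 -0.5] gap 0.2
tool shift mm [-0.4  0.4  5.5]
target [-63.4  20.5] turn wz deg 1.2
TCP radius 131.3 TCP angle 1.063 implied post angle 1.177
```

Emit:
{"op": "play_rows", "data": {
  "commands": [
    {"x":-0.0032,"y":-0.0002,"z":-0.0005,"wx":0,"wy":0,"wz":-1.2,"grip":0},
    {"x":-0.0032,"y":-0.0002,"z":-0.0005,"wx":0,"wy":0,"wz":-1.2,"grip":0},
    {"x":-0.0032,"y":-0.0002,"z":-0.0005,"wx":0,"wy":0,"wz":-1.2,"grip":0}
  ]
}}

```text
clock: 15.9
eef_pos: [576.5, 77.8, 204.1]
eef_rot: [-3.141, -0.003, 2.996]
wrist_force: [-7.8, -1.1, 0.9]
finger_gap: 0.4
```

```bash
python3 - <<'E' 2>/dev/null
from h import *
lev(1.25)
E
```

```text
t 15.9 unit [-54.9  15.9 204.1] yaw-unit deg 162.4 F(unit) [-7.9  0.2  0.9] gap 0.4
tool shift mm [0.4 0.3 7.1]
target [-55.2  16.4] turn wz deg 0.8
TCP radius 131.2 TCP angle 1.139 implied post angle 1.253
```

Emit:
{"op": "play_rows", "data": {
  "commands": [
    {"x":-0.0022,"y":-0.0001,"z":0,"wx":0,"wy":0,"wz":-0.9,"grip":0},
    {"x":-0.0022,"y":-0.0001,"z":0,"wx":0,"wy":0,"wz":-0.9,"grip":0},
    {"x":-0.0022,"y":-0.0001,"z":0,"wx":0,"wy":0,"wz":-0.9,"grip":0}
  ]
}}

```text
clock: 16.27
eef_pos: [583.7, 76.5, 204.5]
eef_rot: [-3.141, -0.001, 3.043]
wrist_force: [-5.0, -1.4, 0.7]
finger_gap: 0.6
```

Emit:
{"op": "play_rows", "data": {
  "commands": [
    {"x":-0.002,"y":-0.0001,"z":0,"wx":0,"wy":0,"wz":-0.9,"grip":0},
    {"x":-0.002,"y":-0.0001,"z":0,"wx":0,"wy":0,"wz":-0.9,"grip":0}
  ]
}}

```text
clock: 16.52
eef_pos: [588.4, 76.0, 204.6]
eef_rot: [3.141, 0.001, 3.075]
wrist_force: [-0.9, 0.6, -0.2]
finger_gap: 0.4
```

```bash
python3 - <<'E' 2>/dev/null
from h import *
lev(1.33)
p,d=manip.camera('side'); cv2.imwrite("pics/s9.png",cv2.resize(p[120:300,230:430,::-1],None,fx=3,fy=3))
E
```

```text
t 16.52 unit [-43.5  12.2 204.6] yaw-unit deg 166.9 F(unit) [-0.8  0.7 -0.2] gap 0.4
tool shift mm [ 2.  -0.4  7.6]
target [-45.6  12.3] turn wz deg 0.7
TCP radius 130.3 TCP angle 1.23 implied post angle 1.345
```

View pics/s9.png

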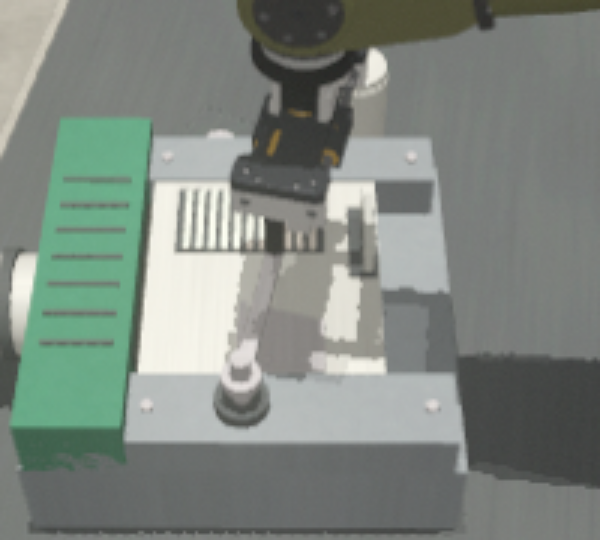

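```bash
python3 - <<'E' 2>/dev/null
from h import *
p,d=manip.camera('side')
c,s=np.cos(YU),np.sin(YU)
W=deproj('side',d).reshape(400,640,3);D=W[...,:2]-OU;L=np.stack([c*D[...,0]+s*D[...,1],-s*D[...,0]+c*D[...,1]],-1);z=W[...,2]
for v in range(192,240,4):
    for u in range(308,326,1):
        if L[v,u,1]<130 and z[v,u]>165: print((u,v),L[v,u].round(0),z[v,u].round(1),p[v,u],end=' | ')
    print()
E
```

```text
(314, 192) [-10.  86.] 303.3 [194 197 185] | (315, 192) [-12.  87.] 304.5 [142 143 137] | (316, 192) [-14.  87.] 304.5 [182 182 171] | (317, 192) [-16.  90.] 308.2 [185 185 174] | (318, 192) [-18.  88.] 305.5 [120 119 114] | (319, 192) [-20.  89.] 306.7 [122 122 117] | (320, 192) [-23.  90.] 307.8 [133 131 127] | (321, 192) [-25.  89.] 307.5 [134 132 128] | (322, 192) [-27.  89.] 306.7 [143 142 137] | (323, 192) [-29.  91.] 309.0 [142 140 135] | (324, 192) [-31.  92.] 310.7 [143 142 137] | (325, 192) [-33.  89.] 307.6 [142 141 136] | 
(318, 196) [-16.  11.] 206.1 [65 65 61] | (319, 196) [-19.  17.] 213.4 [69 70 62] | (320, 196) [-21.  16.] 211.7 [66 68 62] | (321, 196) [-24.  16.] 211.4 [66 65 60] | (322, 196) [-26.  15.] 211.0 [63 64 59] | (324, 196) [-31.  11.] 206.0 [96 92 86] | 
(318, 200) [-16.  13.] 193.4 [66 66 59] | (319, 200) [-19.  13.] 193.1 [67 67 61] | (320, 200) [-21.  17.] 198.0 [65 66 62] | (321, 200) [-24.  16.] 197.4 [67 65 62] | (322, 200) [-26.  15.] 195.6 [66 69 61] | (323, 200) [-29.  14.] 194.8 [65 66 61] | (324, 200) [-31.  10.] 190.1 [110 106  97] | 
(318, 20
[... 1794 characters left out ...]
] 176.7 [142 138 135] | (316, 228) [-12.  85.] 175.6 [140 137 135] | (317, 228) [-15.  86.] 176.5 [135 131 128] | 
(311, 232) [ -1. 101.] 181.2 [164 159 157] | (312, 232) [ -3. 101.] 180.4 [164 161 158] | (313, 232) [ -6. 100.] 179.4 [166 162 158] | (314, 232) [ -8. 100.] 179.9 [168 164 161] | (315, 232) [-10.  98.] 177.2 [164 160 157] | (316, 232) [-13.  99.] 178.2 [138 134 132] | 
(309, 236) [  3. 126.] 198.7 [205 201 198] | (310, 236) [  0. 127.] 199.7 [225 220 218] | (311, 236) [ -2. 128.] 201.5 [225 221 218] | (312, 236) [ -3. 110.] 177.4 [227 222 219] | (313, 236) [ -6. 112.] 179.8 [230 225 223] | (314, 236) [ -8. 109.] 175.5 [225 221 219] | (315, 236) [-10. 112.] 179.5 [175 171 168] |
```

```bash
cat > lv.py <<'E'
from h import *
def lever(d,n='side'):
    c,s=np.cos(YU),np.sin(YU)
    W=deproj(n,d).reshape(400,640,3);D=W[...,:2]-OU;L=np.stack([c*D[...,0]+s*D[...,1],-s*D[...,0]+c*D[...,1]],-1);z=W[...,2]
    r=L-[0,135];R=np.hypot(r[...,0],r[...,1]);al=np.arctan2(-r[...,1],-r[...,0])
    q=(R>30)&(R<112)&(z>168)&(z<195)&(al>-.3)&(al<2.2)
    # fit a line through pivot
    a=np.median(al[q]); k=q&(abs(al-a)<0.35)
    w=(al*R)[k]; P=np.stack([r[k][:,0],r[k][:,1]],1)
    vx,vy,x0,y0=cv2.fitLine(P.astype(np.float32),cv2.DIST_HUBER,0,.01,.01).ravel()
    print(n,'lever n',k.sum(),'top z median',np.median(z[k]).round(2),'angle med',a.round(3),'line ang',(np.arctan2(vy,vx)%np.pi).round(3),'z in',np.median(z[k&(R<70)]).round(2),'z out',np.median(z[k&(R>70)]).round(2))
E
python3 - <<'E' 2>/dev/null
from lv import *
lever(np.load('side0_d.npy'));lever(np.load('top0_d.npy'),'top')
lever(manip.camera('side')[1]);lever(manip.camera('top')[1],'top')
E
```

```text
side lever n 240 top z median 177.46 angle med 0.012 line ang 0.031 z in 177.26 z out 177.55
top lever n 291 top z median 177.11 angle med 0.052 line ang 0.03 z in 177.01 z out 177.28
side lever n 162 top z median 178.0 angle med 1.394 line ang 1.39 z in 178.08 z out 177.83
```

Lever top reads 178.0 vs 177.5 parked, so it dropped, with the lever at ~1.39 rad ahead of the finger. I'll gently feel for the notch's end wall.

Emit:
{"op": "play_rows", "data": {
  "commands": [
    {"x":-0.002,"y":0,"z":0.002,"wx":0,"wy":0,"wz":-0.7,"grip":0},
    {"x":-0.002,"y":0,"z":0.002,"wx":0,"wy":0,"wz":-0.7,"grip":0},
    {"x":-0.001,"y":0,"z":0,"wx":0,"wy":0,"wz":-0.4,"grip":0}
  ]
}}

```text
clock: 17.1
eef_pos: [593.0, 75.6, 200.3]
eef_rot: [-3.142, -0.0, 3.106]
wrist_force: [0.1, -0.4, -0.5]
finger_gap: 0.6
```

Emit:
{"op": "play_rows", "data": {
  "commands": [
    {"x":-0.001,"y":0,"z":0,"wx":0,"wy":0,"wz":-0.4,"grip":0},
    {"x":-0.001,"y":0,"z":0,"wx":0,"wy":0,"wz":-0.4,"grip":0}
  ]
}}

```text
clock: 17.35
eef_pos: [595.0, 75.6, 200.6]
eef_rot: [3.142, 0.0, 3.12]
wrist_force: [-0.5, -0.3, 0.2]
finger_gap: 0.9
```

```bash
python3 - <<'E' 2>/dev/null
from lv import *
lev(1.4); lever(manip.camera('side')[1])
E
```

```text
t 17.35 unit [-37.1  10.8 200.6] yaw-unit deg 169.5 F(unit) [-0.5 -0.2  0.2] gap 0.9
tool shift mm [-0.5 -1.3  3.6]
target [-36.9   9.4] turn wz deg -0.7
TCP radius 129.6 TCP angle 1.281 implied post angle 1.397
side lever n 162 top z median 178.05 angle med 1.409 line ang 1.383 z in 178.32 z out 177.69
```

Emit:
{"op": "play_rows", "data": {
  "commands": [
    {"x":-0.001,"y":-0.0003,"z":0,"wx":0,"wy":0,"wz":-0.4,"grip":0},
    {"x":-0.001,"y":-0.0003,"z":0,"wx":0,"wy":0,"wz":-0.4,"grip":0}
  ]
}}

```text
clock: 17.65
eef_pos: [596.9, 74.9, 200.6]
eef_rot: [3.142, -0.0, 3.134]
wrist_force: [-1.1, 0.2, 0.6]
finger_gap: 0.5
```

Emit:
{"op": "play_rows", "data": {
  "commands": [
    {"x":-0.001,"y":-0.0003,"z":0,"wx":0,"wy":0,"wz":-0.4,"grip":0}
  ]
}}

```text
clock: 17.77
eef_pos: [597.9, 74.6, 200.5]
eef_rot: [3.142, -0.0, 3.141]
wrist_force: [-0.2, -0.2, 0.6]
finger_gap: 0.4
```

```bash
python3 - <<'E' 2>/dev/null
from lv import *
lev(1.43); lever(manip.camera('side')[1])
E
```

```text
t 17.77 unit [-34.3   9.4 200.5] yaw-unit deg 170.7 F(unit) [-0.2 -0.1  0.6] gap 0.4
tool shift mm [-1.4 -0.8  3.5]
target [-33.1   8.4] turn wz deg -1.2
TCP radius 130.2 TCP angle 1.304 implied post angle 1.419
side lever n 167 top z median 178.04 angle med 1.423 line ang 1.415 z in 178.63 z out 177.47
```

Emit:
{"op": "play_rows", "data": {
  "commands": [
    {"x":-0.001,"y":-0.0004,"z":0,"wx":0,"wy":0,"wz":-0.5,"grip":0},
    {"x":-0.001,"y":-0.0004,"z":0,"wx":0,"wy":0,"wz":-0.5,"grip":0}
  ]
}}

```text
clock: 18.08
eef_pos: [599.9, 73.9, 200.6]
eef_rot: [3.142, 0.0, -3.125]
wrist_force: [0.1, -0.6, -0.2]
finger_gap: 0.4
```

Emit:
{"op": "play_rows", "data": {
  "commands": [
    {"x":-0.0008,"y":-0.0003,"z":0,"wx":0,"wy":0,"wz":-0.5,"grip":0}
  ]
}}

```text
clock: 18.2
eef_pos: [600.7, 73.5, 200.5]
eef_rot: [3.142, -0.0, -3.116]
wrist_force: [-0.4, -0.3, 0.6]
finger_gap: 0.4
```

Emit:
{"op": "play_rows", "data": {
  "commands": [
    {"x":-0.0008,"y":-0.0003,"z":0,"wx":0,"wy":0,"wz":-0.5,"grip":0}
  ]
}}

```text
clock: 18.32
eef_pos: [601.6, 73.3, 200.6]
eef_rot: [-3.142, 0.0, -3.107]
wrist_force: [-0.3, -0.1, -0.2]
finger_gap: 0.5
```

Emit:
{"op": "play_rows", "data": {
  "commands": [
    {"x":-0.0008,"y":-0.0002,"z":0,"wx":0,"wy":0,"wz":-0.4,"grip":0}
  ]
}}

```text
clock: 18.45
eef_pos: [602.3, 73.1, 200.6]
eef_rot: [-3.142, -0.0, -3.1]
wrist_force: [-0.5, 0.4, -0.4]
finger_gap: 0.7
```

Emit:
{"op": "play_rows", "data": {
  "commands": [
    {"x":-0.0008,"y":-0.0002,"z":0,"wx":0,"wy":0,"wz":-0.4,"grip":0}
  ]
}}

```text
clock: 18.58
eef_pos: [603.1, 72.9, 200.5]
eef_rot: [-3.142, -0.0, -3.093]
wrist_force: [-1.5, 0.1, 0.3]
finger_gap: 0.6
```

```bash
python3 - <<'E' 2>/dev/null
from lv import *
lev(1.46); lever(manip.camera('side')[1])
E
```

```text
t 18.57 unit [-29.4   6.8 200.5] yaw-unit deg 173.5 F(unit) [-1.4  0.4  0.3] gap 0.6
tool shift mm [-0.1  0.6  3.5]
target [-29.3   7.5] turn wz deg -0.1
TCP radius 131.5 TCP angle 1.345 implied post angle 1.459
side lever n 164 top z median 177.98 angle med 1.471 line ang 1.456 z in 178.19 z out 177.67
```

Emit:
{"op": "play_rows", "data": {
  "commands": [
    {"x":-0.0006,"y":0.0002,"z":0,"wx":0,"wy":0,"wz":-0.2,"grip":0}
  ]
}}

```text
clock: 18.75
eef_pos: [603.6, 73.1, 200.5]
eef_rot: [-3.141, -0.0, -3.09]
wrist_force: [-2.3, -0.6, -0.1]
finger_gap: 0.6
```

Emit:
{"op": "play_rows", "data": {
  "commands": [
    {"x":-0.0006,"y":0.0002,"z":0,"wx":0,"wy":0,"wz":-0.2,"grip":0}
  ]
}}

```text
clock: 18.88
eef_pos: [604.1, 73.3, 200.5]
eef_rot: [-3.141, -0.001, -3.087]
wrist_force: [-3.3, -1.2, -0.7]
finger_gap: 0.9
```

End wall felt (force rising steadily to ~3.5 N). Let go: back off and rise.

Emit:
{"op": "play_rows", "data": {
  "commands": [
    {"x":0.003,"y":0,"z":0,"wx":0,"wy":0,"wz":0,"grip":0},
    {"x":0.01,"y":0,"z":0,"wx":0,"wy":0,"wz":0,"grip":0},
    {"x":0.015,"y":0,"z":0,"wx":0,"wy":0,"wz":0,"grip":0},
    {"x":0.03,"y":0,"z":-0.02,"wx":0,"wy":0,"wz":0,"grip":0},
    {"x":0.04,"y":0,"z":-0.03,"wx":0,"wy":0,"wz":0,"grip":0},
    {"x":0.05,"y":0,"z":-0.03,"wx":0,"wy":0,"wz":0,"grip":0},
    {"x":0.05,"y":0,"z":-0.02,"wx":0,"wy":0,"wz":0,"grip":0},
    {"x":0.03,"y":0,"z":0,"wx":0,"wy":0,"wz":0,"grip":0},
    {"x":0,"y":0,"z":0,"wx":0,"wy":0,"wz":0,"grip":0}
  ]
}}

```text
clock: 20.0
eef_pos: [375.3, 60.9, 301.3]
eef_rot: [3.142, 0.003, -3.087]
wrist_force: [0.3, 0.1, -0.6]
finger_gap: -0.1
```

```bash
python3 - <<'E' 2>/dev/null
from lv import *
st()
c,s=np.cos(YU),np.sin(YU)
for n in('side','top'):
    p,d=manip.camera(n); cv2.imwrite(f"pics/{n}9.png",p[:,:,::-1] if n=='side' else cv2.resize(p[80:300,190:400,::-1],None,fx=2.7,fy=2.7,interpolation=cv2.INTER_CUBIC)); lever(d,n)
    W=deproj(n,d).reshape(400,640,3);D=W[...,:2]-OU;L=np.stack([c*D[...,0]+s*D[...,1],-s*D[...,0]+c*D[...,1]],-1);z=W[...,2]
    q=(z>163)&(z<180)&(L[...,0]<-80)&(L[...,0]>-160)&(abs(L[...,1]+35)<45);print('lip',np.median(L[q],0),np.percentile(L[q],[2,98],axis=0).round(1).tolist())
    q=(z>200)&(z<230)&(abs(L[...,0]+17)<25)&(abs(L[...,1]-5)<25);print('post top',q.sum(),np.median(L[q],0),np.percentile(z[q],[50,90]))
E
```

```text
t 20.0 unit [-256.2   31.6  301.3] yaw-unit deg 173.9 F(unit) [ 0.3  0.1 -0.6] gap -0.1
side lever n 160 top z median 178.21 angle med 1.471 line ang 1.458 z in 178.44 z out 177.87
lip [-103.52652997  -30.6502776 ] [[-107.7, -68.3], [-100.0, -1.1]]
post top 65 [-14.04900373  10.87354025] [214.33045126 217.81949915]
top lever n 270 top z median 177.07 angle med 1.464 line ang 1.449 z in 177.13 z out 176.93
lip [-104.50696917  -35.07279526] [[-108.3, -68.7], [-100.5, -1.9]]
post top 68 [-14.04653516   5.18368243] [216.78325921 219.0132966 ]
```

View pics/side9.png

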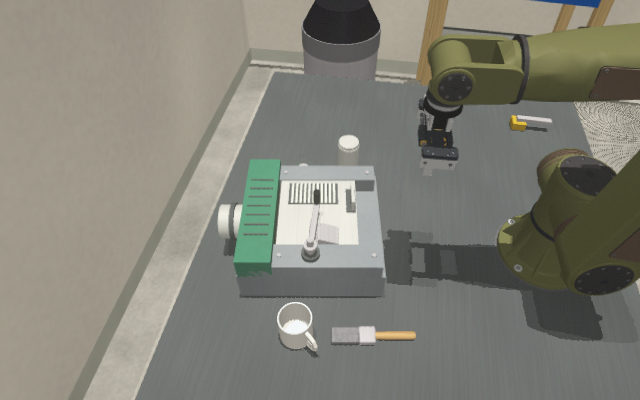

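View pics/top9.png

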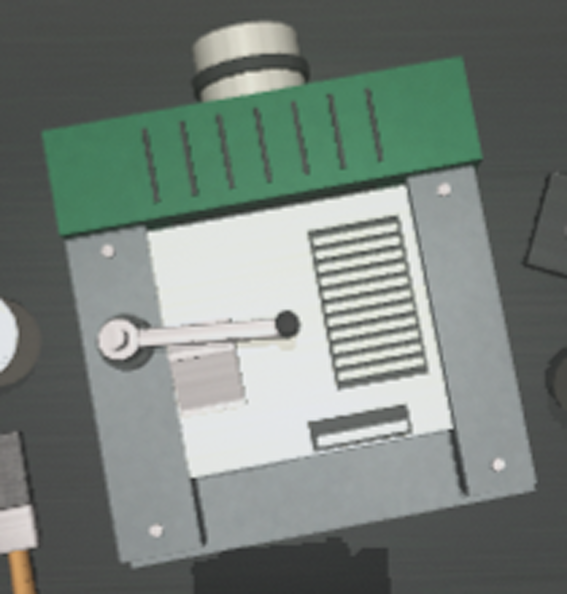

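The views show the lever lying across the cassette with the post at crop (287,323). Its top reads 177.1 mm against 177.1 mm when parked, so it is fully low. The lip is at home, the other things are undisturbed and the robot is clear.

```bash
python3 - <<'E'
from cell import manip
print(manip.sign_off())
E
```

```text
the job is handed in; nothing more can be done
None
```

The filter cassette is home against the gasket, and the latch pin is down in the keeper's notch. I handed the job in at about 20 s with the robot clear of everything.

- **Cassette:** I pushed the lip with shut fingers against about 4 N of friction until I felt the gasket. I stopped at about 13 N, far below the 45 N limit. Afterwards the lip measured (-104.5, -35) mm in the unit's frame; the nominal home position is (-105, -35).
- **Latch:** I pushed the post round its arc, peaking at about 12 N on the ramp. That is above the 3 to 9 N expected, because the finger was dragging on the rising post. Lifting the tool along with it brought the force down to about 7 N. After the crest the force fell to nearly zero and the lever dropped. I then nudged it until the end wall answered at about 3.5 N, and backed off.
- **Last checks:**
  - **Top camera:** the lever's top is at 177.1 mm, the same as when parked, so it is fully low at about 1.45 to 1.47 rad.
  - **Side camera:** it reads 0.7 mm higher than parked, which I take as noise. It also puts the lip 1 to 1.5 mm (in x) from nominal home, within the 2 mm calibration.
  - **Other things on the bench:** they look undisturbed in the pictures; I did not measure them.

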